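# Pull the orange-handled module and show it to the magnifier

### The job

Pull the plug-in module with the orange handle up out of its socket on the blue main board and hold it up in front of the ring magnifier for a colleague to inspect: its middle on the lens axis, 150 mm in front of the lens, handle uppermost, with the chip face turned to the lens and square to it (leaned back to match the lens's tilt). Finish while still holding it steady there, carried by the gripper alone and clear of the magnifier and board; do not put it down or let go. Leave the white- and black-handled modules seated in their sockets, do not knock the magnifier, and do not shift the other things on the bench.

Things in the scene. Friction and masses are not known exactly. Their poses are not given: they have to be found in the camera images.
- module_orange_center (a point): The task's part: upright plug-in module, about 80 g: green card 6 (x) x 80 (y) mm with a solid orange handle on top, 14 (x) x 36 (y) x 30 high; 100 mm high in all. Point: its centre, 50 mm above the foot, 35 below mid-handle. Axes: x out of the chip face (large square black chip, 4 mm proud, between two small ones; the back has a white strip), y along the width, z up to the handle
- module_white_center (a point): Neighbour, stays seated: upright plug-in module, about 80 g: green card 6 (x) x 80 (y) mm with a solid white handle on top, 14 (x) x 36 (y) x 30 high; 100 mm high in all. Point: its centre, 50 mm above the foot, 35 below mid-handle. Axes: x out of the chip face (large square black chip, 4 mm proud, between two small ones; the back has a white strip), y along the width, z up to the handle
- module_black_center (a point): Neighbour, stays seated: upright plug-in module, about 80 g: green card 6 (x) x 80 (y) mm with a solid black handle on top, 14 (x) x 36 (y) x 30 high; 100 mm high in all. Point: its centre, 50 mm above the foot, 35 below mid-handle. Axes: x out of the chip face (large square black chip, 4 mm proud, between two small ones; the back has a white strip), y along the width, z up to the handle
- module_orange: the orange-handled module's body; origin at the centre of its foot, 50 mm below its centre point, same axes
- mainboard: blue board fixed on a steel holder, 250 (x) x 180 (y) mm, origin under its centre. Three white sockets at x = -60, 0, 60 mm: slots along y, 20 mm deep, 0.75 mm play each side of the card; modules pull straight up. Above the table: rims 50, module feet 30, handle tops 130 mm. Which module is where varies; chip faces look along +x
- magnifier: ring magnifier, fixed to the bench: white ring 128 mm across, 18 thick, with a clear lens, on a steel post (14 mm diameter, 346 high) on a black base 24 high. Origin on the table below the lens; it looks along its own -x; post at y = 110 mm, base from y = 25 to 145, x = -65 to 65. Lens height and tilt (stiff joints) vary
- lens_center (a point): centre of the lens. Front of the lens: the side with a ring of small yellow lamps, facing the middle of the bench and tipped somewhat downward. Axes: x along the lens axis, out of the BACK of the lens (the front looks along -x), y towards the post, z up along the lens plane
- focus (a point): where the module's centre belongs: the empty point in the air on the lens axis 150 mm in front of the lens centre. Axes as the lens: x points from here to the lens, z up and square to the lens axis. The module's x, y, z axes should coincide with these
- multimeter: yellow hand-held multimeter lying at the back of the bench, 150 x 85 x 37 mm, origin under its centre; bystander, leave alone
- screwdriver: screwdriver lying at the back of the bench, about 200 mm long, origin under its middle; bystander, leave alone
- organizer: clear open parts box on the left of the bench, 160 x 220 x 45 mm, origin under its centre; bystander, leave alone
- pliers: black-handled pliers lying at the back left, about 170 mm long, origin at the pivot; bystander, leave alone
- capacitor: black upright can, 22 mm diameter, 30 mm high, standing nearer the robot, right of the board, origin under its centre; bystander, leave alone

How it is judged:
By the outcome, as a careful person would: the job done as asked, in the order asked, and still so for the second after the job is handed in, while the arm keeps its last pose, push and grip.
It also fails if it takes over 32 s, if anything falls off the work surface, if the arm or the gripper's body presses on something with over 40 N, if the wrist force passes 120 N, or if a joint passes its speed limit or range.

### The arm

A 6-joint arm with a two-finger parallel gripper is mounted at the origin on the work surface. World frame = base frame: x ahead of the robot, y to its left, z up, the work surface at z = 0. Lengths are in m, angles in rad, forces in N, time in s.
With the tool pointing down it reaches from about 0.3 to 0.875 m from the base axis. Payload 6.4 kg.
Tool frame: the origin (TCP) lies on the centre line of the jaws, within the pads' length; the fingertips stand 22 mm ahead of it and the grasp point (between the pads) lies 3 mm ahead of it; z points along the fingers, y is the direction in which the jaws open and shut (so a half turn about z gives the same grasp; the last joint's range is limited). The gripper opens to 85 mm and grips with 20 to 120 N. Pads are 22 mm wide; open, the fingers measure 114 mm over their backs; the gripper's body (76 mm by 85 mm) begins 54 mm behind the grasp point. The pads swing forward as they close: fully open they stand 13 mm farther back than shut.
Start: joints at [1.038, 0.181, 1.607, -0, 1.354, -0.206], TCP at [0.185, 0.545, 0.253] pointing down, gripper open.
Joint ranges: [-2.99, 2.99], [-0.89, 2.07], [0.3, 2.58], [-1.14, 4.28], [0, 2.63], [-3.12, 3.12]. Speed limits (rad/s): [2.57, 2.57, 3.01, 3.14, 3.14, 3.14].

### API

Orientations are given as a rotation vector (axis times angle).
In Python, from workcell import sensors, viewer, arm gives the robot as it stands.
- The arm moves only by the tool carry_out, never from a script. Its argument "plan" is a list of rows, each a list of 3 entries, a list of its own where there are three numbers: the finger opening in m, from 0 to 0.0854, then the shift along the tool's x, y, z in m, then the turn, a rotation vector about the tool's x, y, z in rad. A call has 1 to 5 rows; each row shifts and turns the commanded pose from where the row before left it, along the tool's axes as they then stand; what a row does not reach is not made up. A row lasts 1/12 s, in which the tool goes at most 41.7 mm and 7.16 degrees, less where a joint would pass 70% of its speed; a pose out of reach is approached as far as the arm can. A call is refused whole if a number of a shift passes 0.0417 or a number of a turn 0.125, either way. A call with a gripper value outside its range is refused whole. The fingers move at their own pace and stop on an object; "grip_force" is the grip in N (left out, the last holds). Time passes only in rows, so rows that do not move let the fingers close. It gives the time, the measured TCP pose, the force and the opening at its end, in the units of the state.
- sensors.get_state(): the state, without advancing time (a new reading comes with each control period).
- viewer.snapshot(name): name is "scene" or "top"; returns a dict with "frame" (400x640x3 uint8, blue, green, red), "fov_y" (degrees; the focal length in pixels is half the picture's height over the tangent of half this angle, whatever the lens; pixels are square), "cx", "cy" (the principal point, pixels), "origin" and "rotation" of the camera in the world. Camera axes: x right, y down, z forward; pixel columns grow to the right and rows downward; lengths in m; the calibration is good to about 2 mm. A picture is of the moment at which its call begins. There is no depth.
- arm.finish_job(): hands the job in, once; it reports no verdict.
The state is a dict: "time_s": time; "joint_pos": joint angles; "qvel": joint speeds; "effort": joint torques, N m; "tool_pos": TCP position; "tcp_rot": TCP orientation; "wrist_force": force on the tool from outside, world axes, zero at the start; "moment": the same for the moment, N m; "finger_gap": finger opening in m.
Only numpy, scipy, OpenCV 4.12 (cv2) and the standard library are available. Lean on these libraries where they do the work, as an engineer would, in place of code of your own. Each camera call takes 0.05 s, during which the arm holds its last target.

## Working session

There is one attempt and no reset: what is moved stays moved. The work goes in short steps, Python scripts to look and compute and a tool call to move; the robot and the scene stay as the last step left them, time stands still between calls to the robot, and variables do not carry over. Pictures are saved under pics/ and viewed, and the job is handed in when it is done.

Besides the shell and the picture viewer there is one more tool, called after "Emit:" by a JSON object that holds its "name" and its "arguments", one argument or row to a line. carry_out: Moves the arm, as the interface text tells. Its arguments: {"type":"object","properties":{"plan":{"type":"array"},"grip_force":{"type":"number"}},"required":["plan"]}

```bash
mkdir -p pics; ls; python3 - <<'E'
from workcell import sensors, viewer, arm
import cv2, numpy as np, pickle
s=sensors.get_state()
for k,v in s.items(): print(k,np.round(v,4))
d={}
for n in ("scene","top"):
    p=viewer.snapshot(n); d[n]=p
    cv2.imwrite(f"pics/{n}0.png",p["frame"])
    print(n,p["fov_y"],p["cx"],p["cy"],np.round(p["origin"],4),np.round(p["rotation"],4).tolist())
pickle.dump(d,open("s0.pkl","wb"))
E
```

```text
pics
time_s 0.0
joint_pos [ 1.0377  0.1816  1.608   0.      1.3538 -0.2063]
qvel [-0.0022  0.0006 -0.0004 -0.0005 -0.0003 -0.0011]
effort [ 3.00000e-04 -4.44888e+01 -3.51329e+01 -2.00000e-04  9.20000e-03
 -0.00000e+00]
tool_pos [0.1843 0.5441 0.2524]
tcp_rot [-5.1090e-01 -3.0991e+00  2.5000e-03]
wrist_force [ 0.6103 -0.1262  0.7826]
moment [-0.0122  0.0414  0.0143]
finger_gap 0.085
scene 49.94470233977896 315.91502967550457 198.17651104327467 [1.2289 0.8124 0.7912] [-0.8178, -2.3415, 1.304]
top 43.30727518636782 309.1149567260431 204.98632996501127 [0.5058 0.0425 1.6756] [-2.2191, 2.1601, -0.073]
```

View pics/scene0.png

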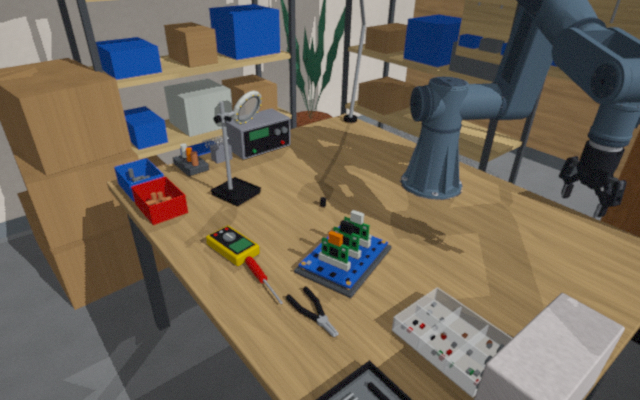

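View pics/top0.png

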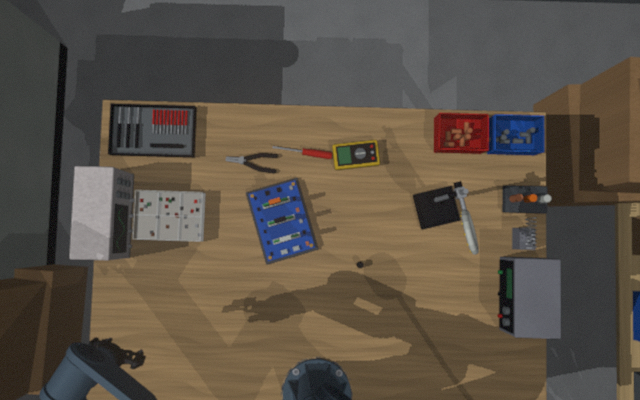

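```bash
python3 - <<'E'
import cv2,pickle
d=pickle.load(open("s0.pkl","rb"))
t=d["top"]["frame"];s=d["scene"]["frame"]
def z(im,x0,y0,x1,y1,k,n): cv2.imwrite(n,cv2.resize(im[y0:y1,x0:x1],None,fx=k,fy=k,interpolation=cv2.INTER_CUBIC))
z(t,235,170,335,270,6,"pics/tz1.png")
z(t,400,165,500,265,6,"pics/tz2.png")
z(s,290,200,400,300,6,"pics/sz1.png")
z(s,190,80,290,210,4.5,"pics/sz2.png")
E
```

```text
(no output)
```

View pics/tz1.png

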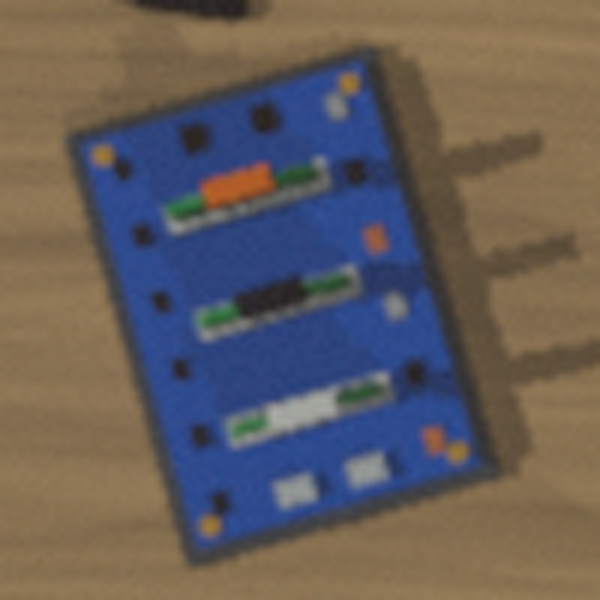

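View pics/tz2.png

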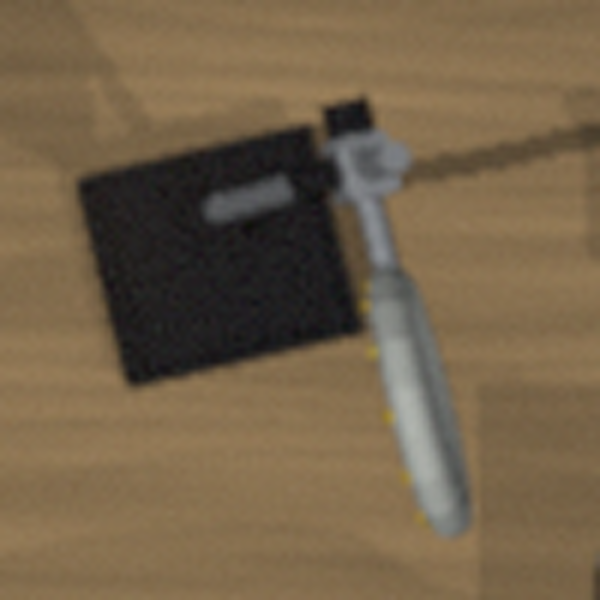

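View pics/sz1.png

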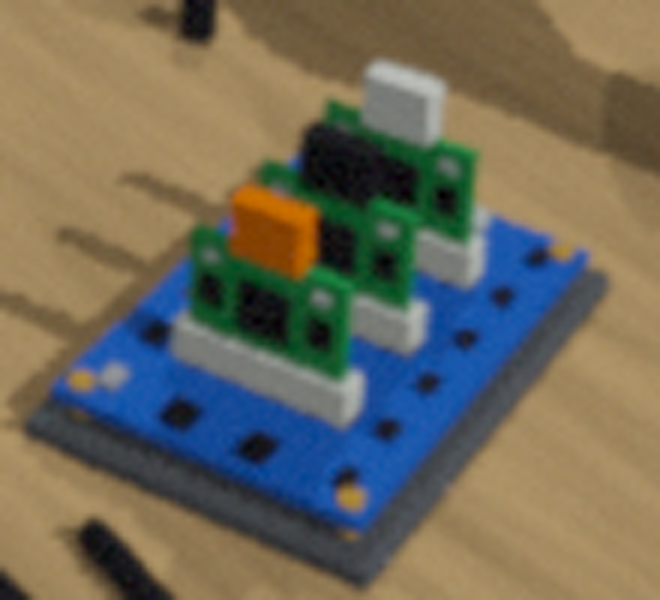

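View pics/sz2.png

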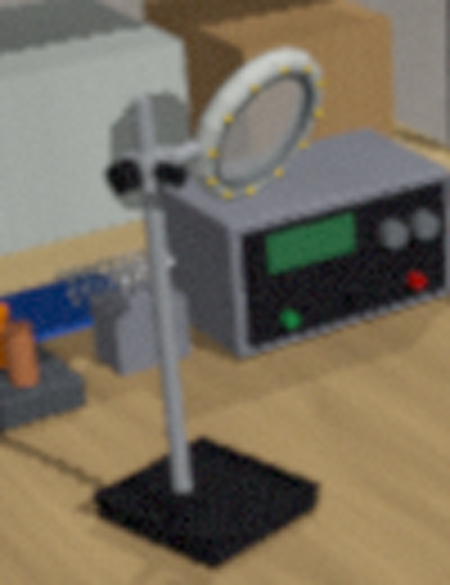

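```bash
cat > h.py <<'E'
import numpy as np, cv2, pickle
from scipy.spatial.transform import Rotation as R
def cam(p):
    f=p["frame"].shape[0]/2/np.tan(np.radians(p["fov_y"])/2)
    return f,p["cx"],p["cy"],np.array(p["origin"]),R.from_rotvec(p["rotation"]).as_matrix()
def ray(p,uv):
    f,cx,cy,o,M=cam(p); uv=np.atleast_2d(uv).astype(float)
    d=np.c_[(uv[:,0]-cx)/f,(uv[:,1]-cy)/f,np.ones(len(uv))]@M.T
    return o,d/np.linalg.norm(d,axis=1)[:,None]
def onz(p,uv,z):
    o,d=ray(p,uv); return o+d*((z-o[2])/d[:,2])[:,None]
def proj(p,X):
    f,cx,cy,o,M=cam(p); c=(np.atleast_2d(X)-o)@M
    return np.c_[f*c[:,0]/c[:,2]+cx,f*c[:,1]/c[:,2]+cy]
def comps(m,amin=3):
    n,l,st,c=cv2.connectedComponentsWithStats(m.astype(np.uint8)); return [(st[i].tolist(),c[i].round(2).tolist()) for i in range(1,n) if st[i][4]>=amin]
E
python3 - <<'E'
from h import *
d=pickle.load(open("s0.pkl","rb"))
for n in ("top","scene"):
    p=d[n]; im=p["frame"]; hsv=cv2.cvtColor(im,cv2.COLOR_BGR2HSV)
    H,S,V=[hsv[...,i].astype(int) for i in range(3)]
    org=((H>=5)&(H<=16)&(S>190)&(V>130)); 
    print(n,"orange",[c for c in comps(org,6)])
    yel=(H>=20)&(H<=32)&(S>130)&(V>110)
    reg=np.zeros_like(yel); 
    if n=="top": reg[200:265,455:485]=1
    else: reg[85:130,225:268]=1
    print("lamps",comps(yel&reg,1))
    blue=(H>105)&(H<122)&(S>150)
    reg[:]=0
    if n=="top":
        reg[170:270,235:335]=1
        m=(blue&reg).astype(np.uint8); m=cv2.morphologyEx(m,cv2.MORPH_CLOSE,np.ones((15,15)))
        cs=max(cv2.findContours(m,0,1)[0],key=cv2.contourArea)
        q=cv2.boxPoints(cv2.minAreaRect(cs)); print("board px",q)
        for z in (.02,.03,.04):
            w=onz(p,q,z)[:,:2]; 
            e=[w[(i+1)%4]-w[i] for i in range(4)]
            print(z,w.round(4).tolist(),[np.linalg.norm(a).round(4) for a in e],[np.degrees(np.arctan2(a[1],a[0])).round(2) for a in e], w.mean(0).round(4))
        blk=(V<45); reg[:]=0; reg[180:232,408:462]=1
        m=(blk&reg).astype(np.uint8); 
        m=cv2.morphologyEx(m,cv2.MORPH_CLOSE,np.ones((11,11))); m=cv2.morphologyEx(m,cv2.MORPH_OPEN,np.ones((11,11)))
        cs=max(cv2.findContours(m,0,1)[0],key=cv2.contourArea)
        q=cv2.boxPoints(cv2.minAreaRect(cs)); print("base px",q)
        w=onz(p,q,.024)[:,:2]; e=[w[(i+1)%4]-w[i] for i in range(4)]
        print(w.round(4).tolist(),[np.linalg.norm(a).round(4) for a in e],[np.degrees(np.arctan2(a[1],a[0])).round(2) for a in e],w.mean(0).round(4))
        # handle tops
        wh=(V>135)&(S<60); reg[:]=0; reg[225:250,265:310]=1
        print("white",comps(wh&reg,4))
E
```

```text
top orange [([529, 195, 8, 7, 43], [532.56, 197.65]), ([270, 199, 10, 5, 26], [274.35, 200.73])]
lamps [([460, 215, 1, 2, 2], [460.0, 215.5]), ([461, 223, 1, 2, 2], [461.0, 223.5]), ([464, 234, 1, 2, 2], [464.0, 234.5]), ([467, 244, 1, 2, 2], [467.0, 244.5]), ([469, 251, 2, 2, 2], [469.5, 251.5])]
board px [[248.293   193.79617]
 [294.69107 180.14969]
 [314.3726  247.0669 ]
 [267.97452 260.71338]]
0.02 [[0.644, 0.2415], [0.6934, 0.0899], [0.4749, 0.0191], [0.4264, 0.1696]] [np.float64(0.1594), np.float64(0.2297), np.float64(0.1581), np.float64(0.2292)] [np.float64(-71.96), np.float64(-162.06), np.float64(107.87), np.float64(18.28)] [0.5597 0.13  ]
0.03 [[0.6432, 0.2403], [0.6923, 0.0896], [0.4751, 0.0192], [0.4268, 0.1688]] [np.float64(0.1585), np.float64(0.2283), np.float64(0.1571), np.float64(0.2278)] [np.float64(-71.96), np.float64(-162.06), np.float64(107.87), np.float64(18.28)] [0.5593 0.1295]
0.04 [[0.6424, 0.2391], [0.6911, 0.0893], [0.4753, 0.0194], [0.4273, 0.168]] [np.float64(0.1575), np.float64(0.2269), np.float64(0.1562), np.float64(0.2265)] [np.float64(-71.96), np.float64(-162.06), np.float64(107.87), np.float64(18.28)] [0.559  0.1289]
base px [[413.0941  194.42352]
 [454.3882  185.24704]
 [461.94113 219.23529]
 [420.647   228.41177]]
[[0.6563, -0.3012], [0.6904, -0.437], [0.579, -0.4627], [0.5452, -0.3275]] [np.float64(0.14), np.float64(0.1144), np.float64(0.1394), np.float64(0.1142)] [np.float64(-75.92), np.float64(-166.99), np.float64(104.01), np.float64(13.31)] [ 0.6177 -0.3821]
white [([279, 234, 12, 8, 57], [284.68, 237.93]), ([293, 246, 6, 4, 20], [295.45, 247.75])]
scene orange [([186, 148, 5, 10, 32], [188.28, 151.44]), ([329, 231, 14, 14, 122], [335.28, 237.75])]
lamps [([261, 98, 2, 1, 2], [261.5, 98.0]), ([260, 105, 2, 1, 2], [260.5, 105.0]), ([240, 106, 1, 1, 1], [240.0, 106.0]), ([237, 114, 1, 1, 1], [237.0, 114.0])]
```

```bash
python3 - <<'E'
from h import *
d=pickle.load(open("s0.pkl","rb")); p=d["top"]; im=p["frame"].astype(np.float32)
def rect(f,x0,y0,x1,y1,th,k=8,close=0):
    u=cv2.resize(f[y0:y1,x0:x1],None,fx=k,fy=k,interpolation=cv2.INTER_LINEAR)
    m=(u>th).astype(np.uint8)
    if close: m=cv2.morphologyEx(m,cv2.MORPH_CLOSE,np.ones((close,close)))
    c=max(cv2.findContours(m,0,1)[0],key=cv2.contourArea)
    q=cv2.boxPoints(cv2.minAreaRect(c)); M=cv2.moments(c)
    cc=np.array([M['m10'],M['m01']])/M['m00']
    f=lambda a:(a+.5)/k-.5+[x0,y0]
    return f(q),f(cc),f(c[:,0,:])
def rep(name,q,cc,z):
    w=onz(p,q,z)[:,:2]; e=[w[(i+1)%4]-w[i] for i in range(4)]
    print(name,"c",onz(p,cc,z)[0,:2].round(4),"box",w.mean(0).round(4),[float(np.linalg.norm(a).round(4)) for a in e],[float(np.degrees(np.arctan2(a[1],a[0])).round(2)) for a in e])
B,G,Rr=im[...,0],im[...,1],im[...,2]
for th in (20,35,50):
  q,c,_=rect(B-Rr,235,170,335,270,th,close=121); rep(f"board{th}",q,c,.036)
for th in (60,80,100):
  q,c,_=rect(Rr-B,265,193,287,212,th); rep(f"orange{th}",q,c,.127)
q,c,_=rect(np.min(im,axis=2),272,228,300,246,125); rep("white",q,c,.129)
q,c,_=rect(60-np.max(im,axis=2),268,210,293,228,25); rep("black",q,c,.129)
# base: dark mask, fit edges individually
V=np.max(im,axis=2)
for th in (50,60,70):
  q,c,ct=rect(th-V,405,178,470,240,0,close=121); rep(f"base{th}",q,c,.024)
  np.save(f"base{th}.npy",ct)
q=(np.array([[80,182],[312,127],[362,328],[128,383]])+.5)/6-.5+[400,165]
rep("basehand",q,q.mean(0),.024); print(onz(p,q,.024).round(4))
q=(np.array([[75,137],[368,52],[490,465],[195,562]])+.5)/6-.5+[235,170]
rep("holderhand",q,q.mean(0),.03)
print(proj(d["scene"],[[0.62,.14,.13]]))
E
```

```text
board20 c [0.5587 0.1297] box [0.5593 0.1298] [0.1661, 0.2347, 0.1647, 0.2342] [-72.01, -162.11, 107.82, 18.24]
board35 c [0.5587 0.1297] box [0.5594 0.1296] [0.1635, 0.2325, 0.1621, 0.232] [-72.09, -162.19, 107.74, 18.15]
board50 c [0.5586 0.1297] box [0.5595 0.1295] [0.1614, 0.2305, 0.16, 0.23] [-72.1, -162.2, 107.73, 18.14]
orange60 c [0.6158 0.1483] box [0.6158 0.1482] [0.0371, 0.0145, 0.037, 0.0145] [-72.44, -162.36, 107.55, 17.72]
orange80 c [0.6159 0.1485] box [0.6158 0.1482] [0.0354, 0.0129, 0.0353, 0.0129] [-72.44, -162.36, 107.55, 17.72]
orange100 c [0.616  0.1486] box [0.616  0.1485] [0.0331, 0.0113, 0.0331, 0.0113] [-72.44, -162.36, 107.55, 17.72]
white c [0.5019 0.1122] box [0.5017 0.1122] [0.0374, 0.0143, 0.0374, 0.0143] [-73.05, -162.89, 106.94, 17.2]Traceback (most recent call last):
  File "<stdin>", line 21, in <module>
  File "<stdin>", line 7, in rect
ValueError: max() iterable argument is empty
```

```bash
python3 - <<'E'
from h import *
d=pickle.load(open("s0.pkl","rb")); p=d["top"]; im=p["frame"].astype(np.float32)
V=np.max(im,axis=2); k=8;x0,y0,x1,y1=405,178,470,240
print(V[205:210,405:425].astype(int))
q=(np.array([[80,182],[312,127],[362,328],[128,383]])+.5)/6-.5+[400,165]
# edge refinement: sample perpendicular profiles along each hand edge, find half-level
from scipy.ndimage import map_coordinates
L=[]
for i in range(4):
    a,b=q[i],q[(i+1)%4]; t=(b-a)/np.linalg.norm(b-a); n=np.array([t[1],-t[0]]) # outward?
    cen=q.mean(0); 
    if np.dot((a+b)/2-cen,n)<0:n=-n
    pts=[]
    for s in np.linspace(.1,.9,25):
        m=a+s*(b-a); r=np.linspace(-3,3,61); xy=m+r[:,None]*n
        v=map_coordinates(V,[xy[:,1],xy[:,0]],order=1)
        g=v>60
        if g[0] or not g[-1]: continue
        j=np.argmax(g); pts.append(xy[j])
    pts=np.array(pts); w=onz(p,pts,.024)[:,:2]
    for _ in range(3):
        c=w.mean(0); u=np.linalg.svd(w-c)[2][0]; res=(w-c)@[-u[1],u[0]]
        keep=abs(res)<max(.0015,2*res.std()); w=w[keep]
    print(i,len(w),c.round(4),np.degrees(np.arctan2(u[1],u[0])).round(2),res.std().round(5)); L.append((c,u))
def X(l,m):
    A=np.c_[l[1],-m[1]]; s=np.linalg.solve(A,m[0]-l[0]); return l[0]+s[0]*l[1]
C=np.array([X(L[i-1],L[i]) for i in range(4)]); print(C.round(4),C.mean(0).round(4),[np.linalg.norm(C[i]-C[i-1]).round(4) for i in range(4)])
E
```

```text
[[142 140 137 142 137 138 135 130 124 103  60  32  37  29  37  32  37  37
   37  33]
 [138 137 136 136 136 133 134 126 118 103  63  41  36  39  30  33  36  36
   35  34]
 [134 134 130 132 132 133 131 129 123 111  85  38  34  34  30  40  32  36
   35  32]
 [128 128 128 126 126 128 129 127 125 114  96  48  33  33  30  33  37  32
   33  30]
 [128 130 128 129 127 127 128 129 122 113  96  55  34  34  29  34  40  33
   38  38]]
0 25 [ 0.673  -0.3638] -75.31 0.00015
1 21 [ 0.6313 -0.4432] -167.94 0.00205
2 25 [ 0.5605 -0.3925] 104.89 0.00027
3 25 [ 0.5996 -0.3136] 14.95 0.00027
[[ 0.6559 -0.2985]
 [ 0.6905 -0.4305]
 [ 0.577  -0.4548]
 [ 0.5435 -0.3286]] [ 0.6167 -0.3781] [np.float64(0.1164), np.float64(0.1365), np.float64(0.1161), np.float64(0.1306)]
```

```bash
python3 - <<'E'
from h import *
d=pickle.load(open("s0.pkl","rb"))
s=d["scene"]["frame"];t=d["top"]["frame"]
def z(im,x0,y0,x1,y1,k): return cv2.resize(im[y0:y1,x0:x1],None,fx=k,fy=k,interpolation=cv2.INTER_CUBIC)
a=z(s,228,86,268,130,13)
f=s.astype(np.float32); y=np.clip((f[...,1]+f[...,2])/2-f[...,0],0,100)*2.5
b=cv2.cvtColor(z(y.astype(np.uint8),228,86,268,130,6),cv2.COLOR_GRAY2BGR)
cv2.imwrite("pics/lz1.png",a); cv2.imwrite("pics/lz2.png",b)
f=t.astype(np.float32); y=np.clip((f[...,1]+f[...,2])/2-f[...,0],0,100)*2.5
cv2.imwrite("pics/lz3.png",np.hstack([z(t,440,180,490,262,7),cv2.cvtColor(z(y.astype(np.uint8),440,180,490,262,7),cv2.COLOR_GRAY2BGR)]))
from scipy.ndimage import maximum_filter
f=s.astype(np.float32); y=(f[...,1]+f[...,2])/2-f[...,0]
print(y[86:130,228:268].astype(int)[::1].tolist()) if 0 else None
m=(maximum_filter(y,3)==y)&(y>25)
for r,c in np.argwhere(m):
    if 86<r<130 and 228<c<268:
        w=y[r-1:r+2,c-1:c+2]-y[r-2:r+3,c-2:c+3].min(); w=np.clip(w,0,None)
        gy,gx=np.mgrid[-1:2,-1:2]; print(c+(w*gx).sum()/w.sum(), r+(w*gy).sum()/w.sum(), y[r,c])
E
```

```text
238.10344827586206 86.76724137931035 51.0
248.01639344262296 86.9672131147541 54.0
256.98 87.2 55.0
232.0353982300885 87.98672566371681 39.5
241.0809061488673 87.89320388349515 56.5
242.98534798534797 87.99633699633699 54.5
252.00665188470066 87.98669623059867 54.0
254.00220750551875 87.98896247240619 54.5
260.1842105263158 88.19736842105263 56.5
261.04395604395603 88.10989010989012 56.5
248.96902654867256 88.95427728613569 54.5
257.0277372262774 88.93722627737226 56.5
232.0906976744186 89.96279069767442 36.5
234.92307692307693 89.6923076923077 35.5
245.97938144329896 89.97643593519882 54.5
259.0354879594423 89.94550063371356 56.0
262.88461538461536 89.98076923076923 58.0
264.8888888888889 90.0 59.5
237.17241379310346 90.91379310344827 38.0
239.10169491525423 91.08474576271186 36.5
267.0 90.94444444444444 54.5
232.17617866004963 91.98263027295286 38.0
264.1842105263158 91.97368421052632 57.0
234.67123287671234 93.02739726027397 35.5
237.08955223880596 94.08955223880596 36.0
238.9933774834437 93.98344370860927 35.0
240.92461197339247 93.95121951219512 38.5
263.03225806451616 93.993087
[... 437 characters left out ...]
1415525 99.15981735159818 60.5
266.06779661016947 99.16949152542372 58.0
233.09429280397023 99.98511166253101 36.0
265.9864864864865 100.10810810810811 58.0
264.9423076923077 101.84615384615384 58.5
233.12967581047383 102.96009975062344 36.5
265.69444444444446 104.05555555555556 59.0
260.98948374760994 104.96367112810708 79.5
240.21546961325967 105.95580110497238 79.0
267.0 105.97905759162303 54.5
263.98398576512454 107.00355871886121 56.0
256.99176276771004 111.67380560131795 54.5
236.90588235294118 113.67058823529412 70.5
251.28880866425993 117.89169675090253 56.5
236.82884310618067 119.8621236133122 66.0
245.10714285714286 121.89136904761905 72.5
240.06430868167203 122.81993569131832 63.0
```

View pics/lz1.png

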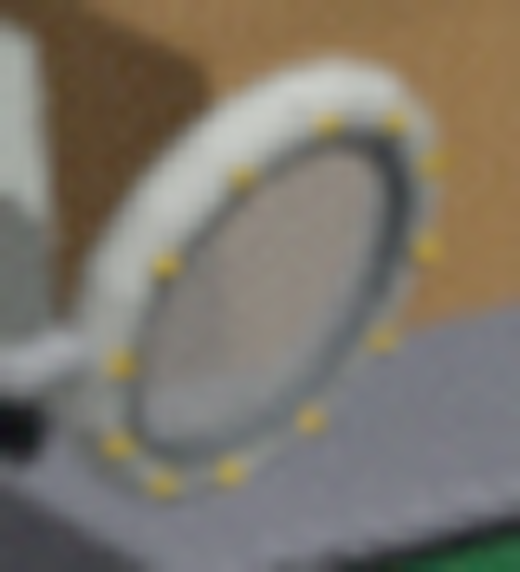

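View pics/lz3.png

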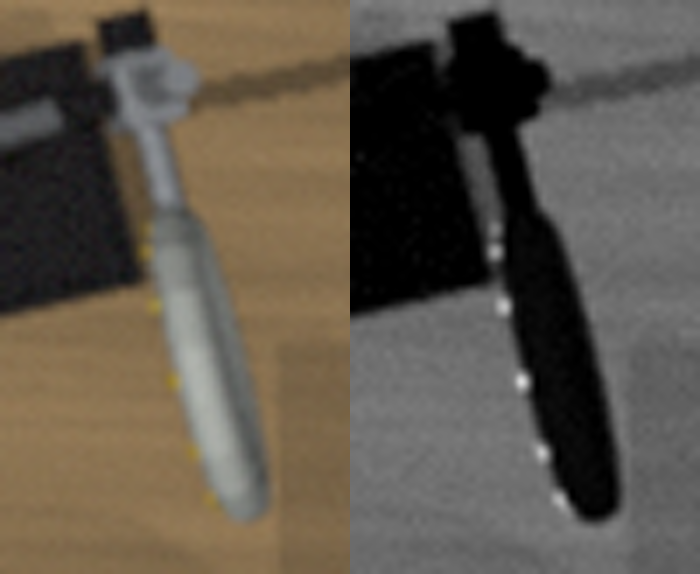

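```bash
cat > lens.py <<'E'
from h import *
from scipy.optimize import least_squares
d=pickle.load(open("s0.pkl","rb"))
S=np.array([(252.84,95.07),(258.03,94.91),(261.2,98.04),(260.99,104.96),(256.99,111.67),(251.29,117.89),(245.1,121.89),(240.06,122.82),(236.83,119.86),(236.91,113.67),(240.2,105.96),(246.16,99.16)])
f=d["top"]["frame"].astype(np.float32); y=(f[...,1]+f[...,2])/2-f[...,0]
T=[]
for c,r in [(460,215),(461,223),(464,234),(467,244),(469,251)]:
    w=y[r-1:r+3,c-1:c+2]; w=np.clip(w-60,0,None); gy,gx=np.mgrid[-1:3,-1:2]
    T.append((c+(w*gx).sum()/w.sum(), r+(w*gy).sum()/w.sum()))
T=np.array(T); print(T.round(2).tolist())
# triangulate matched lamps
for sh in (0,1,-1):
    I=[(10+sh)%12,(11+sh)%12,(0+sh)%12,(1+sh)%12,(2+sh)%12]
    o1,d1=ray(d["scene"],S[I]); o2,d2=ray(d["top"],T)
    for a,b in zip(d1,d2):
        t=np.linalg.lstsq(np.c_[a,-b],o2-o1,rcond=None)[0]; P,Q=o1+t[0]*a,o2+t[1]*b
        print(sh,((P+Q)/2).round(4),"gap",np.linalg.norm(P-Q).round(4))
def pts(x,sh):
    c=x[:3]; yaw,tilt,r=x[3:6]
    M=R.from_euler("ZY",[yaw,tilt]).as_matrix()
    # order in scene: clockwise; index 0(+sh) = top; going towards away from post (-y)
    a=np.radians(90+30*(np.arange(12)-sh)) # angle with y=cos,z=sin ; 90 top, increasing -> -y
    return c+r*(np.cos(a)[:,None]*M[:,1]+np.sin(a)[:,None]*M[:,2]),M
for sh in (0,1,-1):
    I=[(10+sh)%12,(11+sh)%12,(0+sh)%12,(1+sh)%12,(2+sh)%12]
    def res(x,wt=1):
        P,_=pts(x,sh); return np.r_[(proj(d["scene"],P)-S).ravel(),wt*(proj(d["top"],P[I])-T).ravel()]
    for wt in (1,0,3):
        s=least_squares(res,[.53,-.4,.33,-1.3,.3,.055],args=(wt,))
        P,M=pts(s.x,sh); r=res(s.x)
        print(sh,wt,s.x[:3].round(4),np.degrees(s.x[3:5]).round(2),s.x[5].round(4),"rms",np.sqrt((r[:24]**2).mean()).round(2),np.sqrt((r[24:]**2).mean()).round(2),"lens",(s.x[:3]+.009*M[:,0]).round(4))
E
python3 lens.py
```

```text
[[nan, nan], [461.31, 223.12], [464.0, 234.08], [467.0, 244.22], [469.36, 251.09]]
 ** On entry to DLASCL parameter number  4 had an illegal value
 ** On entry to DLASCL parameter number  4 had an illegal value
 ** On entry to DLASCL parameter number  4 had an illegal value
 ** On entry to DLASCL parameter number  4 had an illegal value
 ** On entry to DLASCL parameter number  5 had an illegal value
 ** On entry to DLASCL parameter number  4 had an illegal valuelens.py:9: RuntimeWarning: invalid value encountered in scalar divide
  T.append((c+(w*gx).sum()/w.sum(), r+(w*gy).sum()/w.sum()))
Traceback (most recent call last):
  File "lens.py", line 16, in <module>
    t=np.linalg.lstsq(np.c_[a,-b],o2-o1,rcond=None)[0]; P,Q=o1+t[0]*a,o2+t[1]*b
      ~~~~~~~~~~~~~~~^^^^^^^^^^^^^^^^^^^^^^^^^^^^^^
numpy.linalg.LinAlgError: SVD did not converge in Linear Least Squares
```

```bash
sed -i 's/^T=np.array(T).*/T=np.array([(460.2,215.2),(461.4,223.2),(464.1,234.05),(467.05,244.25),(469.5,251.0)])/' lens.py; python3 lens.py 2>&1 | grep -v Warn
```

```text
T.append((c+(w*gx).sum()/w.sum(), r+(w*gy).sum()/w.sum()))
0 [ 0.5771 -0.3674  0.3212] gap 0.0013
0 [ 0.5549 -0.3651  0.3398] gap 0.0013
0 [ 0.5262 -0.3705  0.3463] gap 0.0012
0 [ 0.4999 -0.381   0.339 ] gap 0.0019
0 [ 0.4815 -0.3928  0.3216] gap 0.0009
1 [ 0.5694 -0.355   0.3469] gap 0.0141
1 [ 0.5466 -0.3543  0.3562] gap 0.0177
1 [ 0.5196 -0.3647  0.3485] gap 0.0152
1 [ 0.4951 -0.3807  0.3285] gap 0.0097
1 [ 0.4802 -0.4007  0.2953] gap 0.0012
-1 [ 0.5815 -0.3782  0.2926] gap 0.0083
-1 [ 0.5625 -0.3777  0.3139] gap 0.0172
-1 [ 0.5346 -0.3814  0.3298] gap 0.0208
-1 [ 0.5067 -0.3866  0.337 ] gap 0.0186
-1 [ 0.4864 -0.3929  0.3324] gap 0.0125
0 1 [ 0.5321 -0.3916  0.2948] [-75.03 -23.55] 0.0567 rms 0.22 0.18 lens [ 0.5343 -0.3996  0.2984]
0 0 [-2.5264 -5.6795 -1.8851] [-75.52 -23.15] 0.3031 rms 0.19 631.98 lens [-2.5243 -5.6876 -1.8815]
0 3 [ 0.5319 -0.3913  0.2948] [-74.8  -23.38] 0.057 rms 0.27 0.1 lens [ 0.5341 -0.3992  0.2983]
1 1 [ 0.5328 -0.3945  0.295 ] [-68.48 -31.88] 0.0538 rms 4.36 1.49 lens [ 0.5356 -0.4016  0.2997]
1 0 [ 0.4056 -0.611   0.2053] [-62.58 -34.47] 0.0646 rms 4.26 57.97 lens [ 0.4091 -0.6176  0.2104]
1 3 [ 0.5329 -0.3948  0.2949] [-73.4  -29.02] 0.0557 rms 4.59 0.52 lens [ 0.5351 -0.4024  0.2992]
-1 1 [ 0.5329 -0.3856  0.296 ] [-76.24 -12.17] 0.0499 rms 4.48 1.8 lens [ 0.535  -0.3941  0.2979]
-1 0 [ 0.0222 -1.274  -0.0691] [-76.77   7.52] 0.0777 rms 4.25 205.86 lens [ 0.0242 -1.2827 -0.0703]
-1 3 [ 0.5312 -0.3881  0.2948] [-75.11 -18.86] 0.0553 rms 4.8 0.39 lens [ 0.5334 -0.3963  0.2977]
```

```bash
cat > go.py <<'E'
import sys
from h import *
from workcell import sensors
yb=np.radians(17.9); 
def tool(M): return np.c_[M[:,1],M[:,0],-M[:,2]]
MB=R.from_euler("Z",yb).as_matrix()
ML=R.from_euler("ZY",np.radians([-75.0,-23.45])).as_matrix()
LENS=np.array([.5342,-.3995,.2984]); FOC=LENS-.15*ML[:,0]
def plan(goalp,goalR,N,show=True):
    s=sensors.get_state(); p=np.array(s["tool_pos"]); R0=R.from_rotvec(s["tcp_rot"]).as_matrix()
    dr=R.from_matrix(R0.T@goalR).as_rotvec(); st=dr/N; D=R.from_rotvec(st).as_matrix()
    A=np.zeros((3,3)); Rk=R0.copy()
    for k in range(N): A+=Rk; Rk=Rk@D
    sh=np.linalg.solve(A,goalp-p)
    print("t",s["time_s"],"pos",p.round(4),"gap",round(s["finger_gap"],4),"F",np.round(s["wrist_force"],1),"q",np.round(s["joint_pos"],2))
    print("goal",np.round(goalp,4),"world d",(goalp-p).round(4),"rot left deg",np.degrees(dr).round(2))
    print("N",N,"shift",sh.round(5),"turn",st.round(5)); 
    q=p.copy();Rk=R0.copy()
    out=[]
    for k in range(N): q=q+Rk@sh; Rk=Rk@D; out.append(q.round(3).tolist())
    if show: print(out[::max(1,N//4)])
if __name__=="__main__":
    g=sys.argv[1]; N=int(sys.argv[2])
    if g=="b": plan(np.array([.616,.148,float(sys.argv[3])]),tool(MB),N)
    if g=="f":  # focus; TCP height above module centre, back-off along -x
        h=float(sys.argv[3]); b=float(sys.argv[4]) if len(sys.argv)>4 else 0
        print("focus",FOC.round(4)); plan(FOC+h*ML[:,2]-b*ML[:,0],tool(ML),N)
E
python3 go.py b 20 .19
```

```text
t 0.1 pos [0.1843 0.5442 0.2525] gap 0.0854 F [ 0.5  0.3 -0.3] q [ 1.04  0.18  1.61  0.    1.35 -0.21]
goal [0.616 0.148 0.19 ] world d [ 0.4317 -0.3962 -0.0625] rot left deg [-9.000e-02  2.000e-02  5.338e+01]
N 20 shift [-0.03037  0.00082  0.00312] turn [-8.000e-05  2.000e-05  4.658e-02]
[[0.213, 0.535, 0.249], [0.35, 0.471, 0.234], [0.469, 0.376, 0.218], [0.563, 0.257, 0.202]]
```

Emit:
{"name": "carry_out", "arguments": {
  "plan": [
    [0.045, [-0.03, 0.001, 0.003], [0, 0, 0.0466]],
    [0.045, [-0.03, 0.001, 0.003], [0, 0, 0.0466]],
    [0.045, [-0.03, 0.001, 0.003], [0, 0, 0.0466]],
    [0.045, [-0.03, 0.001, 0.003], [0, 0, 0.0466]],
    [0.045, [-0.03, 0.001, 0.003], [0, 0, 0.0466]]
  ],
  "grip_force": 60
}}

```text
time_s: 0.52
tool_pos: [0.3242, 0.4874, 0.2377]
tcp_rot: [-0.871, -3.018, 0.001]
wrist_force: [-0.5, -0.5, 0.2]
finger_gap: 0.0449
```

Emit:
{"name": "carry_out", "arguments": {
  "plan": [
    [0.045, [-0.03, 0.001, 0.003], [0, 0, 0.0466]],
    [0.045, [-0.03, 0.001, 0.003], [0, 0, 0.0466]],
    [0.045, [-0.03, 0.001, 0.003], [0, 0, 0.0466]],
    [0.045, [-0.03, 0.001, 0.003], [0, 0, 0.0466]],
    [0.045, [-0.03, 0.001, 0.003], [0, 0, 0.0466]]
  ]
}}

```text
time_s: 0.93
tool_pos: [0.4461, 0.4001, 0.2226]
tcp_rot: [-1.216, -2.896, 0.001]
wrist_force: [0.2, 0.6, 0.5]
finger_gap: 0.0446
```

```bash
python3 go.py b 10 .19
```

```text
t 0.9333 pos [0.4461 0.4001 0.2226] gap 0.0446 F [0.2 0.6 0.5] q [ 0.53  0.26  1.57  0.    1.31 -0.24]
goal [0.616 0.148 0.19 ] world d [ 0.1699 -0.2521 -0.0326] rot left deg [-0.05 -0.   26.54]
N 10 shift [-0.03066  0.0008   0.00326] turn [-8.000e-05 -1.000e-05  4.633e-02]
[[0.468, 0.379, 0.219], [0.509, 0.333, 0.213], [0.546, 0.284, 0.206], [0.578, 0.232, 0.2], [0.604, 0.176, 0.193]]
```

Emit:
{"name": "carry_out", "arguments": {
  "plan": [
    [0.045, [-0.0305, 0.001, 0.0033], [0, 0, 0.0463]],
    [0.045, [-0.0305, 0.001, 0.0033], [0, 0, 0.0463]],
    [0.045, [-0.0305, 0.001, 0.0033], [0, 0, 0.0463]],
    [0.045, [-0.0305, 0.001, 0.0033], [0, 0, 0.0463]],
    [0.045, [-0.0305, 0.001, 0.0033], [0, 0, 0.0463]]
  ]
}}

```text
time_s: 1.35
tool_pos: [0.546, 0.2852, 0.2061]
tcp_rot: [-1.542, -2.736, 0.001]
wrist_force: [0.8, 0.1, 0.1]
finger_gap: 0.0449
```

Emit:
{"name": "carry_out", "arguments": {
  "plan": [
    [0.045, [-0.03, 0.001, 0.0033], [0, 0, 0.0463]],
    [0.045, [-0.03, 0.001, 0.0033], [0, 0, 0.0463]],
    [0.045, [-0.03, 0.001, 0.0033], [0, 0, 0.0463]],
    [0.045, [-0.03, 0.001, 0.0033], [0, 0, 0.0463]],
    [0.045, [-0.015, 0, 0], [0, 0, 0.0463]]
  ]
}}

```text
time_s: 1.77
tool_pos: [0.61, 0.1646, 0.1923]
tcp_rot: [-1.851, -2.537, 0.003]
wrist_force: [-0.7, -0.4, -1.3]
finger_gap: 0.045
```

```bash
python3 go.py b 2 .17
```

```text
t 1.7667 pos [0.61   0.1646 0.1923] gap 0.045 F [-0.7 -0.4 -1.3] q [ 0.08  0.36  1.51 -0.    1.27 -0.23]
goal [0.616 0.148 0.17 ] world d [ 0.006  -0.0166 -0.0223] rot left deg [-0.1   0.03 -0.13]
N 2 shift [-0.00884  0.00034  0.01113] turn [-0.00089  0.00027 -0.00114]
[[0.613, 0.156, 0.181], [0.616, 0.148, 0.17]]
```

Emit:
{"name": "carry_out", "arguments": {
  "plan": [
    [0.045, [-0.009, 0, 0.005], [0, 0, -0.001]],
    [0.045, [-0.0085, 0, 0.005], [0, 0, 0]],
    [0.045, [0, 0, 0], [0, 0, 0]],
    [0.045, [0, 0, 0], [0, 0, 0]]
  ]
}}

```text
time_s: 2.1
tool_pos: [0.6139, 0.1519, 0.1829]
tcp_rot: [-1.842, -2.543, 0.001]
wrist_force: [-1.0, -0.2, -0.1]
finger_gap: 0.045
```

```bash
python3 go.py b 2 .121; python3 - <<'E'
from workcell import viewer
import cv2,pickle,numpy as np
p=viewer.snapshot("scene");q=viewer.snapshot("top"); pickle.dump(dict(scene=p,top=q),open("s1.pkl","wb"))
z=lambda im,x0,y0,x1,y1,k:cv2.resize(im[y0:y1,x0:x1],None,fx=k,fy=k,interpolation=cv2.INTER_CUBIC)
cv2.imwrite("pics/s1.png",z(p["frame"],280,150,400,290,4))
E
```

```text
t 2.1 pos [0.6139 0.1519 0.1829] gap 0.045 F [-1.  -0.2 -0.1] q [ 0.06  0.37  1.52  0.    1.26 -0.26]
goal [0.616 0.148 0.121] world d [ 0.0021 -0.0039 -0.0619] rot left deg [-0.08 -0.05  0.27]
N 2 shift [-0.00222  0.00044  0.03094] turn [-0.0007  -0.00041  0.00234]
[[0.615, 0.15, 0.152], [0.616, 0.148, 0.121]]
```

View pics/s1.png

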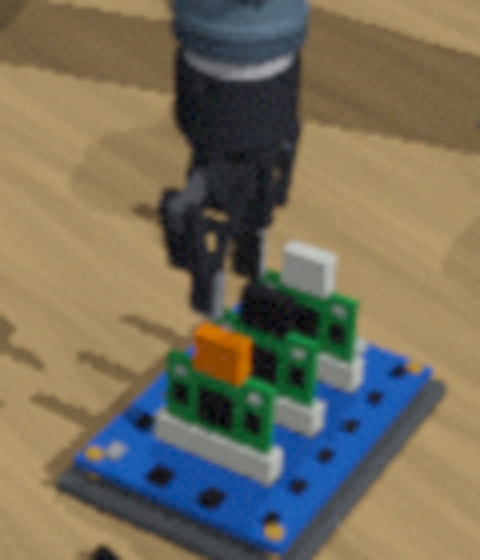

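Emit:
{"name": "carry_out", "arguments": {
  "plan": [
    [0.045, [-0.002, 0, 0.015], [0, 0, 0.002]],
    [0.045, [-0.002, 0, 0.015], [0, 0, 0.002]],
    [0.045, [0, 0, 0.012], [0, 0, 0]],
    [0.045, [0, 0, 0], [0, 0, 0]]
  ]
}}

```text
time_s: 2.53
tool_pos: [0.6138, 0.1482, 0.1387]
tcp_rot: [-1.845, -2.538, 0.005]
wrist_force: [-1.1, -0.5, -0.4]
finger_gap: 0.0449
```

```bash
python3 go.py b 2 .121
```

```text
t 2.5333 pos [0.6138 0.1482 0.1387] gap 0.0449 F [-1.1 -0.5 -0.4] q [ 0.05  0.42  1.54  0.    1.18 -0.26]
goal [0.616 0.148 0.121] world d [ 0.0022 -0.0002 -0.0177] rot left deg [-0.26 -0.08  0.05]
N 2 shift [-0.00045  0.00104  0.00885] turn [-0.00229 -0.0007   0.00045]
[[0.615, 0.148, 0.13], [0.616, 0.148, 0.121]]
```

Emit:
{"name": "carry_out", "arguments": {
  "plan": [
    [0.045, [-0.0005, 0.001, 0.009], [-0.002, 0, 0]],
    [0.045, [0, 0.001, 0.009], [-0.002, 0, 0]],
    [0.045, [0, 0, 0], [0, 0, 0]],
    [0.045, [0, 0, 0], [0, 0, 0]]
  ]
}}

```text
time_s: 2.87
tool_pos: [0.6177, 0.1476, 0.1231]
tcp_rot: [1.848, 2.538, 0.004]
wrist_force: [-0.2, 0.1, 0.0]
finger_gap: 0.0448
```

```bash
python3 go.py b 2 .121
```

```text
t 2.8667 pos [0.6177 0.1476 0.1231] gap 0.0448 F [-0.2  0.1  0. ] q [ 0.05  0.45  1.55  0.    1.15 -0.27]
goal [0.616 0.148 0.121] world d [-0.0017  0.0004 -0.0021] rot left deg [ 0.18 -0.02 -0.01]
N 2 shift [ 0.00043 -0.00076  0.00106] turn [ 0.00155 -0.00013 -0.00012]
[[0.617, 0.148, 0.122], [0.616, 0.148, 0.121]]
```

Emit:
{"name": "carry_out", "arguments": {
  "plan": [
    [0.03, [0.0005, -0.0015, 0.001], [0.003, 0, 0]],
    [0.022, [0, 0, 0], [0, 0, 0]],
    [0.018, [0, 0, 0], [0, 0, 0]],
    [0.018, [0, 0, 0], [0, 0, 0]]
  ]
}}

```text
time_s: 3.2
tool_pos: [0.6167, 0.1475, 0.123]
tcp_rot: [1.849, 2.539, 0.002]
wrist_force: [0.3, 0.3, 0.4]
finger_gap: 0.0176
```

```bash
python3 go.py b 2 .121
```

```text
t 3.2 pos [0.6167 0.1475 0.123 ] gap 0.0176 F [0.3 0.3 0.4] q [ 0.05  0.44  1.55  0.    1.15 -0.26]
goal [0.616 0.148 0.121] world d [-0.0007  0.0005 -0.002 ] rot left deg [ 0.1   0.01 -0.03]
N 2 shift [ 0.00032 -0.00025  0.00101] turn [ 8.6e-04  9.0e-05 -2.3e-04]
[[0.616, 0.148, 0.122], [0.616, 0.148, 0.121]]
```

Emit:
{"name": "carry_out", "arguments": {
  "plan": [
    [0.0, [0, 0, 0], [0, 0, 0]],
    [0.0, [0, 0, 0], [0, 0, 0]],
    [0.0, [0, 0, 0], [0, 0, 0]],
    [0.0, [0, 0, 0], [0, 0, 0]]
  ],
  "grip_force": 60
}}

```text
time_s: 3.53
tool_pos: [0.6164, 0.1474, 0.1231]
tcp_rot: [1.849, 2.539, 0.001]
wrist_force: [-3.0, -0.9, 5.7]
finger_gap: 0.0131
```

```bash
python3 go.py b 2 .16; python3 -c "
from workcell import sensors;print(sensors.get_state()['moment'])"
```

```text
t 3.5333 pos [0.6164 0.1474 0.1231] gap 0.0131 F [-3.  -0.9  5.7] q [ 0.05  0.44  1.55 -0.    1.15 -0.26]
goal [0.616 0.148 0.16 ] world d [-0.0004  0.0006  0.0369] rot left deg [ 0.04  0.01 -0.02]
N 2 shift [ 3.300e-04 -7.000e-05 -1.845e-02] turn [ 0.00039  0.00013 -0.00014]
[[0.616, 0.148, 0.142], [0.616, 0.148, 0.16]]
[-0.24863969  0.65394657  0.09240715]
```

Emit:
{"name": "carry_out", "arguments": {
  "plan": [
    [0.0, [0, 0, -0.003], [0, 0, 0]],
    [0.0, [0, 0, -0.004], [0, 0, 0]],
    [0.0, [0, 0, -0.004], [0, 0, 0]],
    [0.0, [0, 0, -0.004], [0, 0, 0]]
  ]
}}

```text
time_s: 3.87
tool_pos: [0.6162, 0.1476, 0.1377]
tcp_rot: [1.849, 2.539, 0.001]
wrist_force: [-1.0, -0.6, -1.7]
finger_gap: 0.0131
```

```bash
python3 go.py b 2 .16
```

```text
t 3.8667 pos [0.6162 0.1476 0.1377] gap 0.0131 F [-1.  -0.6 -1.7] q [ 0.05  0.43  1.54  0.    1.17 -0.26]
goal [0.616 0.148 0.16 ] world d [-0.0002  0.0004  0.0223] rot left deg [ 0.03 -0.01 -0.02]
N 2 shift [ 2.500e-04 -4.000e-05 -1.116e-02] turn [ 2.8e-04 -7.0e-05 -2.0e-04]
[[0.616, 0.148, 0.149], [0.616, 0.148, 0.16]]
```

Coming out easily. Continue straight up.

Emit:
{"name": "carry_out", "arguments": {
  "plan": [
    [0.0, [0, 0, -0.006], [0, 0, 0]],
    [0.0, [0, 0, -0.01], [0, 0, 0]],
    [0.0, [0, 0, -0.015], [0, 0, 0]],
    [0.0, [0, 0, -0.015], [0, 0, 0]],
    [0.0, [0, 0, 0], [0, 0, 0]]
  ]
}}

```text
time_s: 4.28
tool_pos: [0.6187, 0.1477, 0.1882]
tcp_rot: [1.846, 2.535, 0.008]
wrist_force: [1.6, -0.1, -0.3]
finger_gap: 0.0129
```

```bash
python3 go.py f 22 .073 .10; python3 - <<'E'
from workcell import viewer
import cv2,pickle,numpy as np
p=viewer.snapshot("scene");q=viewer.snapshot("top"); pickle.dump(dict(scene=p,top=q),open("s2.pkl","wb"))
z=lambda im,x0,y0,x1,y1,k:cv2.resize(im[y0:y1,x0:x1],None,fx=k,fy=k,interpolation=cv2.INTER_CUBIC)
cv2.imwrite("pics/s2.png",np.hstack([z(p["frame"],290,150,390,290,4),z(q["frame"],235,150,335,290,4)]))
E
```

```text
focus [ 0.4986 -0.2666  0.2387]
t 4.2833 pos [0.6187 0.1477 0.1882] gap 0.0129 F [ 1.6 -0.1 -0.3] q [ 0.05  0.37  1.51  0.    1.26 -0.26]
goal [ 0.4673 -0.1499  0.2659] world d [-0.1514 -0.2976  0.0777] rot left deg [-17.62 -19.26  91.37]
N 22 shift [-0.01733  0.00035 -0.00254] turn [-0.01398 -0.01528  0.07249]
[[0.624, 0.131, 0.191], [0.633, 0.046, 0.207], [0.61, -0.035, 0.227], [0.558, -0.102, 0.246], [0.484, -0.145, 0.263]]
```

View pics/s2.png

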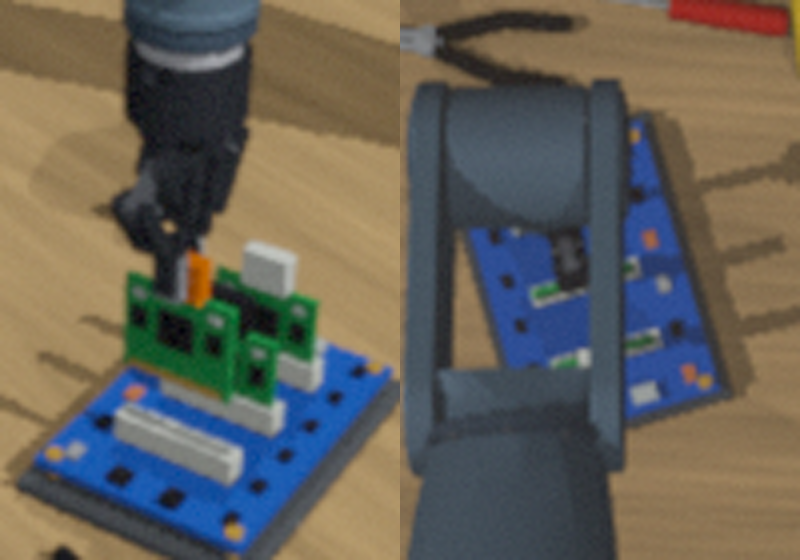

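Emit:
{"name": "carry_out", "arguments": {
  "plan": [
    [0.0, [0, 0, -0.012], [0, 0, 0]],
    [0.0, [0, 0, -0.02], [0, 0, 0]],
    [0.0, [0, 0, -0.02], [0, 0, 0]],
    [0.0, [0, 0, -0.015], [0, 0, 0]],
    [0.0, [0, 0, 0], [0, 0, 0]]
  ]
}}

```text
time_s: 4.8
tool_pos: [0.6179, 0.1476, 0.2545]
tcp_rot: [1.846, 2.536, 0.007]
wrist_force: [0.7, 0.6, 0.9]
finger_gap: 0.0132
```

```bash
python3 go.py f 25 .043 .08
```

```text
focus [ 0.4986 -0.2666  0.2387]
t 4.8 pos [0.6179 0.1476 0.2545] gap 0.0132 F [0.7 0.6 0.9] q [ 0.05  0.31  1.45  0.    1.38 -0.26]
goal [ 0.4752 -0.1792  0.2463] world d [-0.1428 -0.3268 -0.0082] rot left deg [-17.7  -19.21  91.39]
N 25 shift [-0.01583  0.0006   0.0014 ] turn [-0.01236 -0.01341  0.0638 ]
[[0.623, 0.133, 0.253], [0.636, 0.039, 0.249], [0.612, -0.053, 0.249], [0.556, -0.129, 0.249], [0.475, -0.179, 0.246]]
```

Emit:
{"name": "carry_out", "arguments": {
  "plan": [
    [0.0, [-0.008, 0, 0], [-0.006, -0.007, 0.03]],
    [0.0, [-0.016, 0.0005, 0.001], [-0.012, -0.013, 0.064]],
    [0.0, [-0.016, 0.0005, 0.001], [-0.012, -0.013, 0.064]],
    [0.0, [-0.016, 0.0005, 0.001], [-0.012, -0.013, 0.064]],
    [0.0, [-0.016, 0.0005, 0.001], [-0.012, -0.013, 0.064]]
  ]
}}

```text
time_s: 5.22
tool_pos: [0.6317, 0.0763, 0.2456]
tcp_rot: [2.143, 2.189, 0.011]
wrist_force: [-0.3, 0.8, -1.5]
finger_gap: 0.0129
```

Emit:
{"name": "carry_out", "arguments": {
  "plan": [
    [0.0, [-0.016, 0.0005, 0.001], [-0.012, -0.013, 0.064]],
    [0.0, [-0.016, 0.0005, 0.001], [-0.012, -0.013, 0.064]],
    [0.0, [-0.016, 0.0005, 0.001], [-0.012, -0.013, 0.064]],
    [0.0, [-0.016, 0.0005, 0.001], [-0.012, -0.013, 0.064]],
    [0.0, [-0.016, 0.0005, 0.001], [-0.012, -0.013, 0.064]]
  ]
}}

```text
time_s: 5.63
tool_pos: [0.626, -0.0035, 0.2462]
tcp_rot: [2.397, 1.767, 0.026]
wrist_force: [-0.4, -0.0, -1.1]
finger_gap: 0.0129
```

```bash
python3 go.py f 15 .043 .08
```

```text
focus [ 0.4986 -0.2666  0.2387]
t 5.6333 pos [ 0.626  -0.0035  0.2462] gap 0.0129 F [-0.4 -0.  -1.1] q [-0.15  0.23  1.57 -0.11  1.21  0.19]
goal [ 0.4752 -0.1792  0.2463] world d [-1.508e-01 -1.757e-01  1.000e-04] rot left deg [-11.59 -11.49  56.54]
N 15 shift [-0.01601  0.00075  0.00132] turn [-0.01348 -0.01337  0.06579]
[[0.622, -0.019, 0.246], [0.604, -0.064, 0.247], [0.578, -0.104, 0.248], [0.544, -0.139, 0.248], [0.504, -0.166, 0.248]]
```

Emit:
{"name": "carry_out", "arguments": {
  "plan": [
    [0.0, [-0.016, 0.0005, 0.001], [-0.0135, -0.0135, 0.066]],
    [0.0, [-0.016, 0.0005, 0.001], [-0.0135, -0.0135, 0.066]],
    [0.0, [-0.016, 0.0005, 0.001], [-0.0135, -0.0135, 0.066]],
    [0.0, [-0.016, 0.0005, 0.001], [-0.0135, -0.0135, 0.066]],
    [0.0, [-0.016, 0.0005, 0.001], [-0.0135, -0.0135, 0.066]]
  ]
}}

```text
time_s: 6.05
tool_pos: [0.595, -0.077, 0.2487]
tcp_rot: [2.578, 1.304, 0.044]
wrist_force: [-0.2, -0.2, -0.8]
finger_gap: 0.0134
```

Emit:
{"name": "carry_out", "arguments": {
  "plan": [
    [0.0, [-0.016, 0.0005, 0.001], [-0.0135, -0.0135, 0.066]],
    [0.0, [-0.016, 0.0005, 0.001], [-0.0135, -0.0135, 0.066]],
    [0.0, [-0.016, 0.0005, 0.001], [-0.0135, -0.0135, 0.066]],
    [0.0, [-0.016, 0.0005, 0.001], [-0.0135, -0.0135, 0.066]],
    [0.0, [-0.016, 0.0005, 0.001], [-0.0135, -0.0135, 0.066]]
  ]
}}

```text
time_s: 6.47
tool_pos: [0.5417, -0.1363, 0.2508]
tcp_rot: [2.682, 0.829, 0.06]
wrist_force: [-0.6, -0.6, -1.4]
finger_gap: 0.0132
```

```bash
python3 go.py f 6 .043 .08
```

```text
focus [ 0.4986 -0.2666  0.2387]
t 6.4667 pos [ 0.5417 -0.1363  0.2508] gap 0.0132 F [-0.6 -0.6 -1.4] q [-0.33  0.04  1.8  -0.28  1.08  0.75]
goal [ 0.4752 -0.1792  0.2463] world d [-0.0665 -0.0429 -0.0045] rot left deg [-3.85 -3.8  18.71]
N 6 shift [-0.01312  0.00104  0.00169] turn [-0.0112  -0.01105  0.05444]
[[0.532, -0.145, 0.25], [0.521, -0.153, 0.25], [0.51, -0.16, 0.249], [0.499, -0.167, 0.248], [0.487, -0.174, 0.247], [0.475, -0.179, 0.246]]
```

Emit:
{"name": "carry_out", "arguments": {
  "plan": [
    [0.0, [-0.013, 0.001, 0.0015], [-0.011, -0.011, 0.054]],
    [0.0, [-0.013, 0.001, 0.0015], [-0.011, -0.011, 0.054]],
    [0.0, [-0.013, 0.001, 0.0015], [-0.011, -0.011, 0.054]],
    [0.0, [-0.013, 0.001, 0.0015], [-0.011, -0.011, 0.054]],
    [0.0, [-0.01, 0.001, 0.0015], [-0.008, -0.008, 0.04]]
  ]
}}

```text
time_s: 6.88
tool_pos: [0.4902, -0.1715, 0.2479]
tcp_rot: [2.712, 0.46, 0.071]
wrist_force: [-0.4, -0.5, -1.8]
finger_gap: 0.0126
```

Emit:
{"name": "carry_out", "arguments": {
  "plan": [
    [0.0, [0, 0, 0], [0, 0, 0]],
    [0.0, [0, 0, 0], [0, 0, 0]],
    [0.0, [0, 0, 0], [0, 0, 0]]
  ]
}}

```text
time_s: 7.13
tool_pos: [0.4921, -0.1711, 0.2495]
tcp_rot: [2.71, 0.466, 0.074]
wrist_force: [-0.8, -0.0, -0.2]
finger_gap: 0.0129
```

```bash
python3 go.py f 8 .043 .0;python3 - <<'E'
from workcell import viewer
import cv2,pickle,numpy as np
p=viewer.snapshot("scene");q=viewer.snapshot("top"); pickle.dump(dict(scene=p,top=q),open("s3.pkl","wb"))
z=lambda im,x0,y0,x1,y1,k:cv2.resize(im[y0:y1,x0:x1],None,fx=k,fy=k,interpolation=cv2.INTER_CUBIC)
cv2.imwrite("pics/s3.png",np.hstack([z(p["frame"],200,60,340,220,2.8),z(q["frame"],350,160,490,320,2.8)]))
E
```

```text
focus [ 0.4986 -0.2666  0.2387]
t 7.1333 pos [ 0.4921 -0.1711  0.2495] gap 0.0129 F [-0.8 -0.  -0.2] q [-0.39 -0.05  1.91 -0.35  1.05  0.97]
goal [ 0.4942 -0.25    0.2782] world d [ 0.0021 -0.0789  0.0287] rot left deg [-0.86 -0.99  4.31]
N 8 shift [-0.00274  0.01013  0.00042] turn [-0.00188 -0.00216  0.00941]
[[0.493, -0.181, 0.253], [0.494, -0.201, 0.26], [0.494, -0.22, 0.267], [0.494, -0.24, 0.275]]
```

View pics/s3.png

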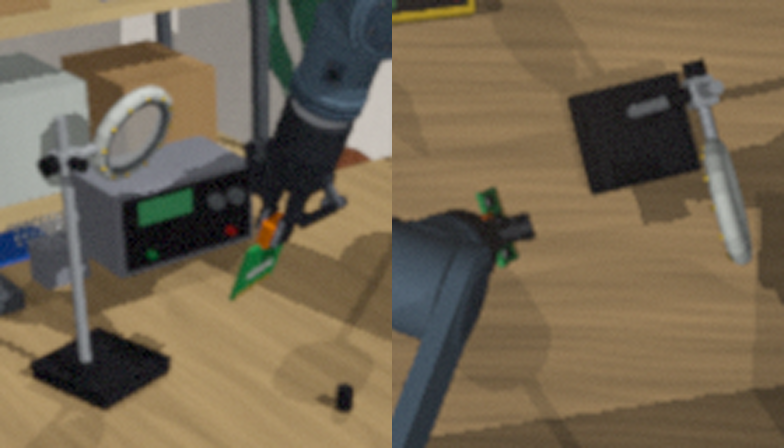

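Held well, back strip facing the bench middle, chip face to the lens. Moving in.

Emit:
{"name": "carry_out", "arguments": {
  "plan": [
    [0.0, [-0.002, 0.006, 0], [-0.002, -0.002, 0.0095]],
    [0.0, [-0.003, 0.011, 0.0005], [-0.002, -0.002, 0.0095]],
    [0.0, [-0.003, 0.011, 0.0005], [-0.002, -0.002, 0.0095]],
    [0.0, [-0.003, 0.011, 0.0005], [-0.002, -0.002, 0.0095]],
    [0.0, [-0.003, 0.011, 0.0005], [-0.002, -0.002, 0.0095]]
  ]
}}

```text
time_s: 7.65
tool_pos: [0.4937, -0.2216, 0.2687]
tcp_rot: [2.71, 0.394, 0.077]
wrist_force: [0.5, -0.7, -0.1]
finger_gap: 0.0134
```

Emit:
{"name": "carry_out", "arguments": {
  "plan": [
    [0.0, [-0.003, 0.011, 0.0005], [-0.002, -0.002, 0.0095]],
    [0.0, [-0.002, 0.01, 0], [-0.001, -0.001, 0.0095]],
    [0.0, [-0.001, 0.006, 0], [-0.001, -0.001, 0.005]],
    [0.0, [0, 0, 0], [0, 0, 0]],
    [0.0, [0, 0, 0], [0, 0, 0]]
  ]
}}

```text
time_s: 8.07
tool_pos: [0.4947, -0.246, 0.2782]
tcp_rot: [2.712, 0.361, 0.078]
wrist_force: [0.9, 0.1, -1.2]
finger_gap: 0.0133
```

```bash
python3 go.py f 3 .043 .0
```

```text
focus [ 0.4986 -0.2666  0.2387]
t 8.0667 pos [ 0.4947 -0.246   0.2782] gap 0.0133 F [ 0.9  0.1 -1.2] q [-0.53 -0.03  1.83 -0.32  1.06  0.9 ]
goal [ 0.4942 -0.25    0.2782] world d [-0.0005 -0.004  -0.    ] rot left deg [-0.02 -0.2   0.12]
N 3 shift [-0.00052  0.00114  0.0005 ] turn [-0.00013 -0.00117  0.00072]
[[0.495, -0.247, 0.278], [0.494, -0.249, 0.278], [0.494, -0.25, 0.278]]
```

Emit:
{"name": "carry_out", "arguments": {
  "plan": [
    [0.0, [-0.001, 0.002, 0.001], [0, -0.002, 0.001]],
    [0.0, [-0.0005, 0.0015, 0.0005], [0, -0.001, 0.001]],
    [0.0, [0, 0, 0], [0, 0, 0]],
    [0.0, [0, 0, 0], [0, 0, 0]],
    [0.0, [0, 0, 0], [0, 0, 0]]
  ]
}}

```text
time_s: 8.48
tool_pos: [0.4943, -0.2495, 0.2781]
tcp_rot: [2.712, 0.359, 0.075]
wrist_force: [-1.0, -0.5, -1.0]
finger_gap: 0.0132
```

```bash
python3 go.py f 3 .043 .0;python3 - <<'E'
from h import *
from go import ML,FOC
from workcell import viewer
p=viewer.snapshot("scene");q=viewer.snapshot("top"); pickle.dump(dict(scene=p,top=q),open("s4.pkl","wb"))
# predicted module corners if it sits where it should
def box(im,p,x0,y0,x1,y1,k,name):
    o=cv2.resize(im[y0:y1,x0:x1],None,fx=k,fy=k,interpolation=cv2.INTER_CUBIC)
    cv2.imwrite(name,o)
box(p["frame"],p,215,80,295,180,6,"pics/s4.png"); box(q["frame"],q,380,180,480,260,6,"pics/t4.png")
for n,c in (("scene",p),("top",q)):
  for nm,L in (("foot-y",[0,-.04,-.05]),("foot+y",[0,.04,-.05]),("cardtop-y",[0,-.04,.02]),("cardtop+y",[0,.04,.02]),("hand back bottom+y",[-.007,.018,.02]),("hand back top+y",[-.007,.018,.05]),("hbb-y",[-.007,-.018,.02]),("hbt-y",[-.007,-.018,.05])):
    u=proj(c,FOC+ML@np.array(L))[0]; x0,y0=(215,80) if n=="scene" else (380,180)
    print(n,nm,u.round(1),((u-[x0,y0])*6+2.5).round(0))
E
```

```text
focus [ 0.4986 -0.2666  0.2387]
t 8.4833 pos [ 0.4943 -0.2495  0.2781] gap 0.0132 F [-1.  -0.5 -1. ] q [-0.53 -0.03  1.83 -0.32  1.06  0.9 ]
goal [ 0.4942 -0.25    0.2782] world d [-0.0002 -0.0005  0.0001] rot left deg [-0.02 -0.04  0.08]
N 3 shift [-1.0e-04  1.5e-04  3.0e-05] turn [-0.00011 -0.00026  0.00045]
[[0.494, -0.25, 0.278], [0.494, -0.25, 0.278], [0.494, -0.25, 0.278]]
scene foot-y [282.9 141.6] [410. 372.]
scene foot+y [267.2 149.5] [316. 419.]
scene cardtop-y [289.  125.7] [446. 276.]
scene cardtop+y [272.9 133.2] [350. 322.]
scene hand back bottom+y [279.1 132.4] [387. 317.]
scene hand back top+y [281.7 125.1] [403. 273.]
scene hbb-y [286.2 129. ] [430. 296.]
scene hbt-y [289.  121.8] [446. 253.]
top foot-y [422.5 254.4] [258. 449.]
top foot+y [415.8 227.9] [217. 290.]
top cardtop-y [418.1 257.5] [231. 468.]
top cardtop+y [411.1 229.8] [189. 301.]
top hand back bottom+y [410.6 237.9] [186. 350.]
top hand back top+y [408.5 238.9] [173. 356.]
top hbb-y [413.8 250.4] [205. 425.]
top hbt-y [411.7 251.6] [193. 432.]
```

View pics/s4.png

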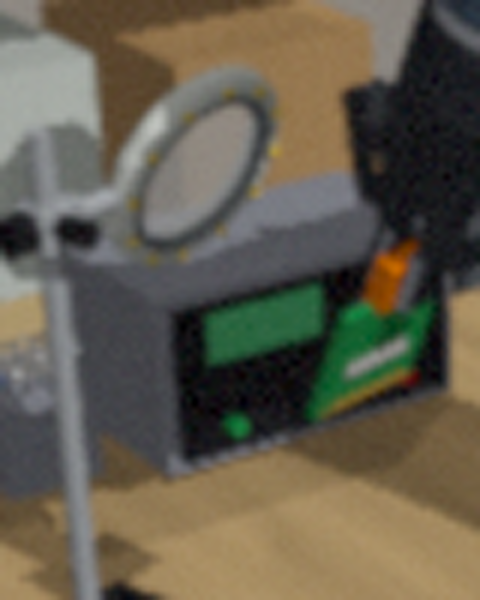

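View pics/t4.png

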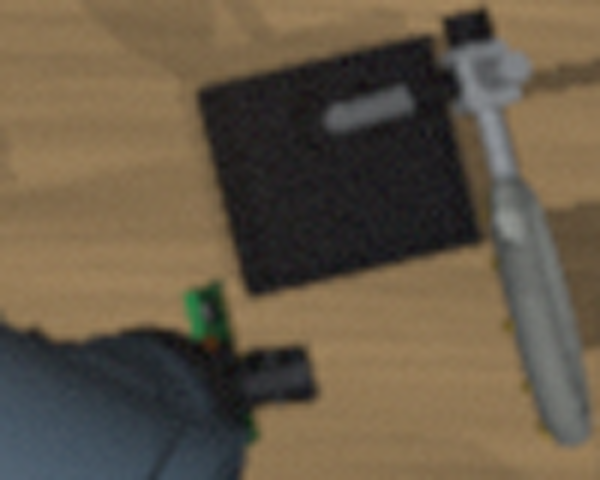

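```bash
python3 - <<'E'
from h import *
from go import ML,FOC
d=pickle.load(open("s4.pkl","rb"))
import itertools
for n,(x0,y0,x1,y1) in (("scene",(262,122,292,154)),("top",(405,222,430,260))):
    p=d[n]; im=p["frame"].astype(np.float32); k=8
    g=im[...,1]-np.maximum(im[...,0],im[...,2]) # green
    u=cv2.resize(g[y0:y1,x0:x1],None,fx=k,fy=k,interpolation=cv2.INTER_CUBIC)
    m=(u>22).astype(np.uint8); 
    if n=="scene":m=cv2.morphologyEx(m,cv2.MORPH_CLOSE,np.ones((9,9)))
    cs=[c for c in cv2.findContours(m,0,1)[0] if cv2.contourArea(c)>k*k*3]
    vis=cv2.resize(p["frame"][y0:y1,x0:x1],None,fx=2*k,fy=2*k,interpolation=cv2.INTER_CUBIC)
    for c in cs:
        cv2.drawContours(vis,[c*2],-1,(255,255,255),1)
    C=[proj(p,FOC+ML@np.array([a,b,e]))[0] for a in(-.003,.003) for b in (-.04,.04) for e in (-.05,.02)]
    P=(((np.array(C)-[x0,y0])*k*2)+k-.5).astype(int)
    for i,j in itertools.combinations(range(8),2):
        if bin(i^j).count("1")==1: cv2.line(vis,tuple(map(int,P[i])),tuple(map(int,P[j])),(0,0,255),1)
    cv2.imwrite(f"pics/cmp_{n}.png",vis); print(vis.shape)
E
```

```text
(512, 480, 3)
(608, 400, 3)
```

View pics/cmp_scene.png

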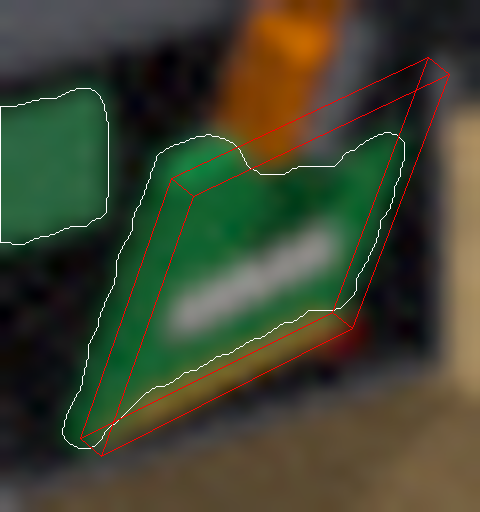

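View pics/cmp_top.png

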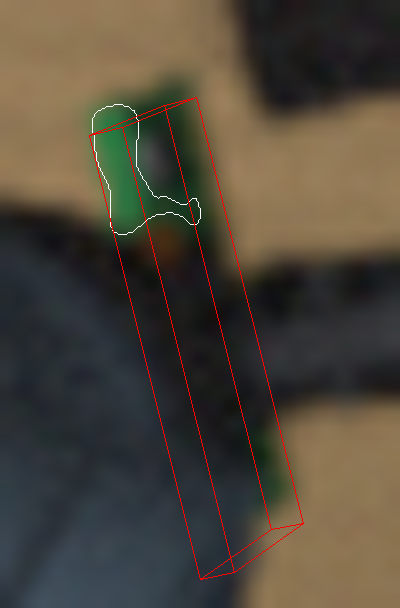

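```bash
cat > meas.py <<'E'
import sys
from h import *
from go import ML,LENS
from scipy.ndimage import map_coordinates
def run(fn,tcp,Rt):
    # local frame: origin at TCP-based nominal module centre
    M=np.c_[Rt[:,1],Rt[:,0],-Rt[:,2]]; C=tcp-.043*M[:,2]
    p=pickle.load(open(fn,"rb"))["scene"]; im=p["frame"].astype(np.float32)
    def loc(uv,x=-.003):
        o,d=ray(p,uv); oo=(o-C)@M; dd=d@M; t=(x-oo[0])/dd[:,0]; return (oo+t[:,None]*dd)[:,1:]*1000
    def loc2px(y,z): return proj(p,C+M@np.array([-.003,y/1000,z/1000]))[0]
    # rectified back-face view, 4 px/mm: y from +60 (left) to -60, z from +40 to -65
    yy=np.arange(60,-60,-.25); zz=np.arange(40,-70,-.25)
    Y,Z=np.meshgrid(yy,zz)
    P=proj(p,C+np.c_[np.full(Y.size,-.003),Y.ravel()/1000,Z.ravel()/1000]@M.T)
    out=np.stack([map_coordinates(im[...,i],[P[:,1],P[:,0]],order=3,mode="nearest").reshape(Y.shape) for i in range(3)],-1)
    out=np.clip(out,0,255).astype(np.uint8)
    # white strip: bright, low saturation
    mn=out.min(2).astype(int); m=((mn>75)&(abs(Y)<35)&(Z<15)&(Z>-45)).astype(np.uint8)
    cs=max(cv2.findContours(m,0,1)[0],key=cv2.contourArea)
    (cx,cy),(w,h),a=cv2.minAreaRect(cs)
    vx,vy,_,_=cv2.fitLine(cs,cv2.DIST_L2,0,.01,.01).ravel()
    print("strip centre y,z",60-cx/4,40-cy/4,"size",w/4,h/4,"angle(img,+ = right side lower)",np.degrees(np.arctan2(vy,vx)))
    cv2.drawContours(out,[cs],-1,(0,0,255),1)
    cv2.rectangle(out,(80,80),(400,360),(255,0,255),1)
    cv2.imwrite(sys.argv[2],out)
if __name__=="__main__":
    from workcell import sensors
    s=sensors.get_state(); run(sys.argv[1],np.array(s["tool_pos"]),R.from_rotvec(s["tcp_rot"]).as_matrix())
E
python3 meas.py s4.pkl pics/rect4.png
```

```text
strip centre y,z 6.0 -16.125 size 17.75 56.5 angle(img,+ = right side lower) 6.0332904
```

View pics/rect4.png

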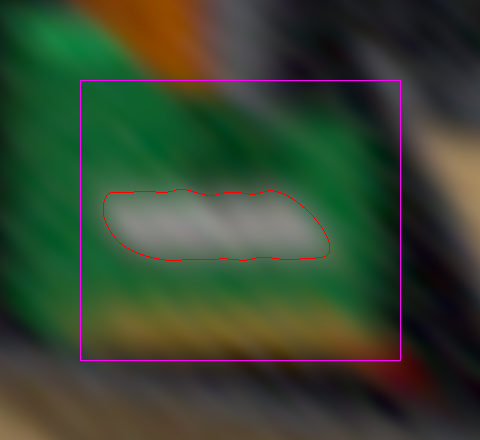

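```bash
cat > rect.py <<'E'
from h import *
from scipy.ndimage import map_coordinates
def rect(p,tcp,rv,x,name,flip=False):
    Rt=R.from_rotvec(rv).as_matrix(); M=np.c_[Rt[:,1],Rt[:,0],-Rt[:,2]]; C=np.array(tcp)-.043*M[:,2]
    im=p["frame"].astype(np.float32)
    yy=np.arange(-60,60,.25) if not flip else np.arange(60,-60,-.25); zz=np.arange(60,-65,-.25); Y,Z=np.meshgrid(yy,zz)
    P=proj(p,C+np.c_[np.full(Y.size,x),Y.ravel()/1000,Z.ravel()/1000]@M.T)
    out=np.stack([map_coordinates(im[...,i],[P[:,1],P[:,0]],order=3,mode="nearest").reshape(Y.shape) for i in range(3)],-1)
    out=np.clip(out,0,255).astype(np.uint8); raw=out.copy()
    cv2.rectangle(out,(80,160),(400,440),(255,0,255),1); cv2.imwrite(name,out); return raw
if __name__=="__main__":
    p=pickle.load(open("s2.pkl","rb"))["scene"]; rect(p,[.6187,.1477,.1882],[1.846,2.535,.008],.003,"pics/r2.png")
    p=pickle.load(open("s0.pkl","rb"))["scene"]; rect(p,[.616,.148,.123],[1.849,2.539,.001],.003,"pics/r0.png")
    p=pickle.load(open("s3.pkl","rb"))["scene"]; rect(p,[.4921,-.1711,.2495],[2.71,.466,.074],-.003,"pics/r3.png",True)
    a=cv2.imread("pics/r0.png");b=cv2.imread("pics/r2.png"); cv2.imwrite("pics/r02.png",cv2.resize(np.hstack([a,b]),None,fx=.83,fy=.83))
E
python3 rect.py
```

```text
(no output)
```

View pics/r02.png

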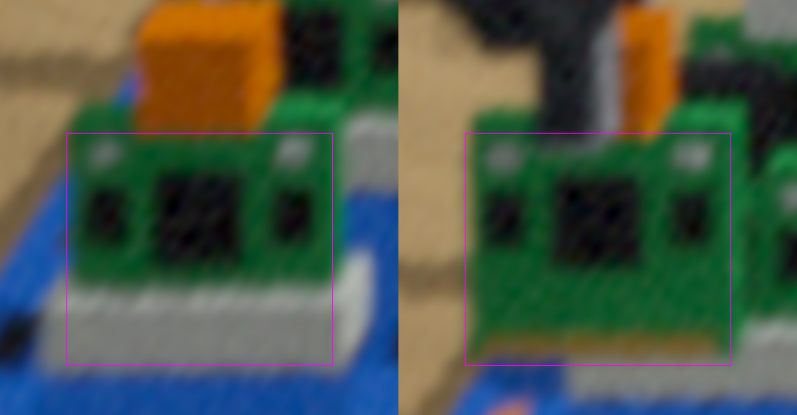

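View pics/r3.png

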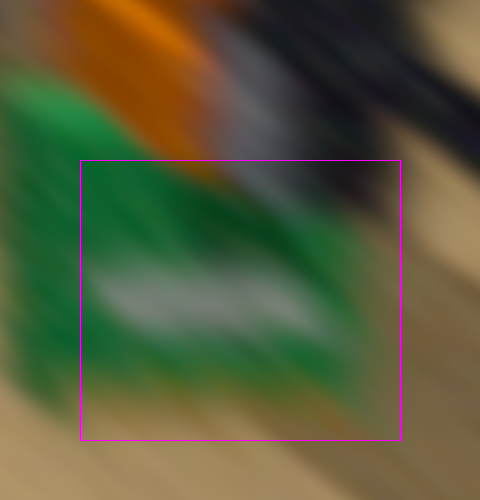

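```bash
python3 - <<'E'
from h import *
from rect import rect
from scipy.ndimage import map_coordinates
poses={"s3":([.4921,-.1711,.2495],[2.71,.466,.074]),"s4":([.4943,-.2495,.2781],[2.712,.359,.075])}
for s,(t,rv) in poses.items():
    Rt=R.from_rotvec(rv).as_matrix(); M=np.c_[Rt[:,1],Rt[:,0],-Rt[:,2]]; C=np.array(t)-.043*M[:,2]
    d=pickle.load(open(s+".pkl","rb"))
    for n in("scene","top"):
        o,dd=ray(d[n],proj(d[n],C)); v=dd[0]@M; print(s,n,"view dir mod frame",v.round(3),"dy/dx,dz/dx",(v[1:]/v[0]).round(2))
    # top-view map on x=+-: rectify onto plane tilted: use horizontal coordinates y(module) and horizontal dir h
    p=d["top"]; im=p["frame"]
    hx=np.cross(M[:,1],[0,0,1.]); hx/=np.linalg.norm(hx)  # horizontal, perp to y
    print("hx",hx.round(2))
    a=np.arange(-60,60,.25); Y,H=np.meshgrid(a,np.arange(-40,40,.25))
    P=proj(p,C+(Y.ravel()[:,None]*M[:,1]+H.ravel()[:,None]*hx)/1000)
    out=np.stack([map_coordinates(im[...,i].astype(float),[P[:,1],P[:,0]],order=3).reshape(Y.shape) for i in range(3)],-1)
    out=np.clip(out*1.5,0,255).astype(np.uint8)
    for x in(-.003,.003):
      for z in (-.05,.02):
        for y in (-.04,.04):
            u=proj(p,C+M@np.array([x,y,z]))[0]
            # to map coords: ray at height C z
            w=onz(p,u,C[2])[0]-C; cv2.circle(out,(int((w@M[:,1]*1000+60)*4),int((w@hx*1000+40)*4)),2,(255,0,255),-1)
    cv2.imwrite(f"pics/tm_{s}.png",out)
a=cv2.imread("pics/tm_s3.png");b=cv2.imread("pics/tm_s4.png");cv2.imwrite("pics/tm.png",np.vstack([a,b])[:600])
E
```

```text
s3 scene view dir mod frame [ 0.305 -0.741 -0.598] dy/dx,dz/dx [-2.43 -1.96]
s3 top view dir mod frame [-0.247 -0.043 -0.968] dy/dx,dz/dx [0.18 3.92]
hx [ 0.33 -0.94  0.  ]
s4 scene view dir mod frame [ 0.397 -0.697 -0.597] dy/dx,dz/dx [-1.76 -1.5 ]
s4 top view dir mod frame [-0.204 -0.06  -0.977] dy/dx,dz/dx [0.29 4.8 ]
hx [ 0.26 -0.97  0.  ]
```

View pics/tm.png

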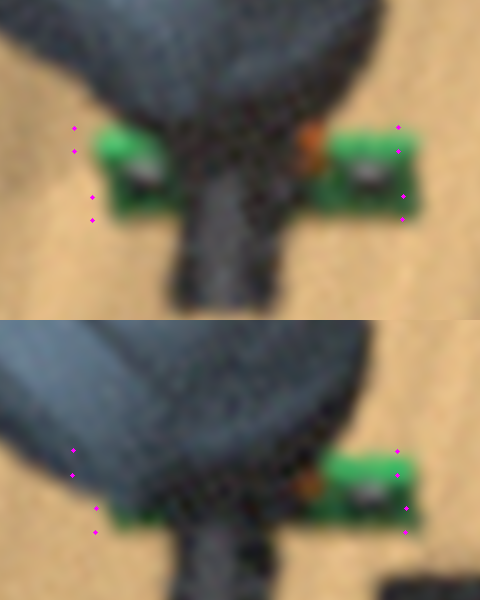

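```bash
python3 - <<'E'
from h import *
from rect import rect
for s,t,rv in (("s3",[.4921,-.1711,.2495],[2.71,.466,.074]),("s4",[.4943,-.2495,.2781],[2.712,.359,.075])):
    o=rect(pickle.load(open(s+".pkl","rb"))["scene"],t,rv,-.003,"pics/x.png",True).astype(float)
    r=o[...,2]  # red channel: strip & gold stand out of green
    ang=[]
    for c0,c1,nm in ((150,290,"strip"),):
        cs=np.arange(c0,c1); z0,z1=255,350
        w=np.clip(r[z0:z1,cs]-np.percentile(r[z0:z1,cs],25,axis=0),0,None)
        cen=(w*np.arange(z0,z1)[:,None]).sum(0)/w.sum(0)
        print(s,nm,"deg",np.degrees(np.arctan(np.polyfit(cs,cen,1)[0])).round(2),"z",60-cen.mean()/4)
    # gold strip ridge: max of R-B minus... yellowish
    g=(r-o[...,0]); cs=np.arange(120,330); zz=g[365:425,cs]
    w=np.clip(zz-np.median(zz,axis=0),0,None)**2; cen=(w*np.arange(365,425)[:,None]).sum(0)/w.sum(0)
    print("gold deg",np.degrees(np.arctan(np.polyfit(cs,cen,1)[0])).round(2),"z",60-cen.mean()/4)
E
```

```text
s3 strip deg 0.94 z -15.595720571864518
gold deg -0.37 z -43.703808083413435
s4 strip deg 0.2 z -16.147275904036675
gold deg 1.2 z -42.765959170083846
```

Emit:
{"name": "carry_out", "arguments": {
  "plan": [
    [0.0, [-0.0015, 0, 0], [0, 0, 0]],
    [0.0, [-0.0018, 0.0005, 0], [0, 0, 0.001]],
    [0.0, [-0.001, 0, 0], [0, 0, 0]],
    [0.0, [0, 0, 0], [0, 0, 0]],
    [0.0, [0, 0, 0], [0, 0, 0]]
  ],
  "grip_force": 80
}}

```text
time_s: 9.0
tool_pos: [0.4902, -0.2514, 0.2784]
tcp_rot: [2.712, 0.357, 0.075]
wrist_force: [-0.2, 1.0, -1.0]
finger_gap: 0.0126
```

Emit:
{"name": "carry_out", "arguments": {
  "plan": [
    [0.0, [0, 0, 0], [0, 0, 0]],
    [0.0, [0, 0, 0], [0, 0, 0]],
    [0.0, [0, 0, 0], [0, 0, 0]],
    [0.0, [0, 0, 0], [0, 0, 0]],
    [0.0, [0, 0, 0], [0, 0, 0]]
  ]
}}

```text
time_s: 9.42
tool_pos: [0.4903, -0.2513, 0.2784]
tcp_rot: [2.712, 0.357, 0.075]
wrist_force: [-0.5, -0.3, -0.9]
finger_gap: 0.0126
```

```bash
python3 go.py f 1 .043 0; cat > chk.py <<'E'
from h import *
from go import ML,FOC
from workcell import viewer
import sys
from scipy.ndimage import map_coordinates
d=dict(scene=viewer.snapshot("scene"),top=viewer.snapshot("top")); pickle.dump(d,open(sys.argv[1]+".pkl","wb"))
M=ML;C=FOC;p=d["top"];im=p["frame"]
hx=np.cross(M[:,1],[0,0,1.]); hx/=np.linalg.norm(hx)
Y,H=np.meshgrid(np.arange(-60,60,.25),np.arange(-40,40,.25))
P=proj(p,C+(Y.ravel()[:,None]*M[:,1]+H.ravel()[:,None]*hx)/1000)
out=np.stack([map_coordinates(im[...,i].astype(float),[P[:,1],P[:,0]],order=3).reshape(Y.shape) for i in range(3)],-1)
out=np.clip(out*1.5,0,255).astype(np.uint8)
for x in(-.003,.003):
  for z in (-.05,.02):
    for y in (-.04,.04):
        u=proj(p,C+M@np.array([x,y,z]))[0]; w=onz(p,u,C[2])[0]-C
        cv2.circle(out,(int((w@M[:,1]*1000+60)*4),int((w@hx*1000+40)*4)),2,(255,0,255),-1)
from rect import rect
Rt=np.c_[M[:,1],M[:,0],-M[:,2]]
rect(d["scene"],C+.043*M[:,2],R.from_matrix(Rt).as_rotvec(),-.003,"pics/x.png",True)
b=cv2.imread("pics/x.png")[:,:]
cv2.imwrite("pics/"+sys.argv[1]+".png",cv2.resize(np.vstack([out,b]),None,fx=.72,fy=.72))
cv2.imwrite("pics/"+sys.argv[1]+"_full.png",d["scene"]["frame"])
E
python3 chk.py s5
```

```text
focus [ 0.4986 -0.2666  0.2387]
t 9.4167 pos [ 0.4903 -0.2513  0.2784] gap 0.0126 F [-0.5 -0.3 -0.9] q [-0.54 -0.04  1.84 -0.32  1.06  0.89]
goal [ 0.4942 -0.25    0.2782] world d [ 0.0038  0.0013 -0.0002] rot left deg [-0.01 -0.04  0.  ]
N 1 shift [ 4.04e-03 -3.20e-04  8.00e-05] turn [-1.9e-04 -7.4e-04  2.0e-05]
[[0.494, -0.25, 0.278]]
```

View pics/s5.png

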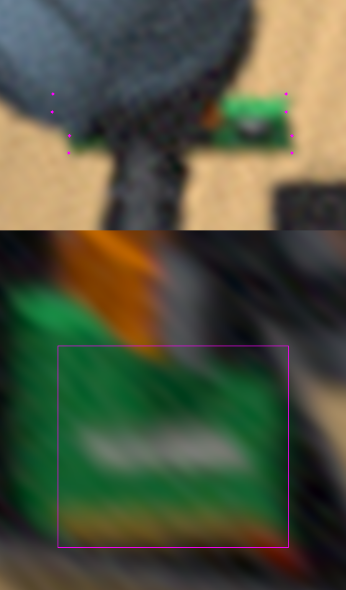

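View pics/s5_full.png

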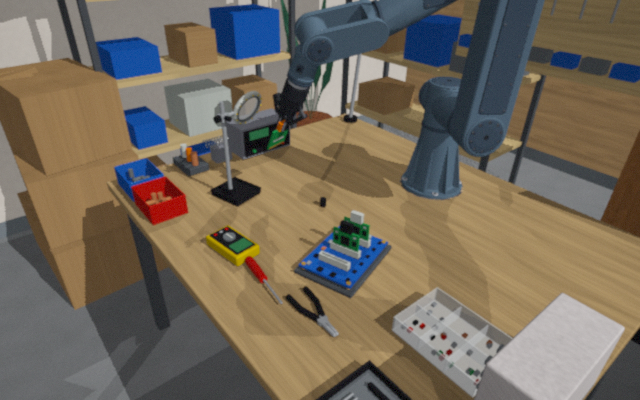

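```bash
python3 - <<'E'
from workcell import arm,sensors
s=sensors.get_state(); print(s["time_s"],s["tool_pos"],s["finger_gap"],abs(s["qvel"]).max() if hasattr(s["qvel"],"max") else s["qvel"])
print(arm.finish_job())
E
```

```text
9.5167 [ 0.49029536 -0.25134017  0.27835964] 0.012988159473939316 0.0018478988193057684
the job is handed in; nothing more can be done
None
```

I pulled the orange-handled module straight up out of its socket and carried it to the magnifier. I handed it in at 9.5 s, held still at the focus point with the chip face towards the lens and the handle uppermost. `finish_job` reported no verdict.

- **Lens measurement:** 12 lamps seen in the scene view and 5 in the top view put the lens centre at (0.534, -0.400, 0.298) m. It is tipped 23.4° down with yaw -75°, and the fit was good to about 0.2 px. The position of the magnifier's base agrees to about 1 mm. That puts the focus at (0.499, -0.267, 0.239) m.
- **A disagreement, corrected:** on arrival both cameras showed the module about 4 to 6 mm off towards the post compared with the gripper's reported position. Just after the lift that offset was only about 1 mm, so the module probably slipped in the jaws on the way. I moved it back 4 mm and raised the grip from 60 N to 80 N.
- **Last checks:**
  - In the top view the card ends lie within about 1 mm of where they should be.
  - Before the 4 mm correction, the module's roll in the jaws measured about 1° or less.
  - The tool's direction is within 0.1° of the target.
  - The arm is still, and no wrist-force reading went above about 7 N.
  - The last scene picture shows the other two modules in their sockets, and the magnifier and bench items look unmoved.
- **Less certain:** the distance along the lens axis rests mainly on the arm's readings and the 2 mm camera calibration. The scene camera sees the card at too flat an angle to check it more closely.

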